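# Close the sample chamber: tighten four cover knobs crosswise in two passes

### The job

Close the sample chamber on the bench by hand-tightening the four bar knobs on its cover clockwise, in two passes and crosswise: in each pass, follow a knob with the one diagonally opposite, then do the other diagonal. In the first pass bring every knob only to snug, where you just begin to feel it seat; then in the second pass bring each of them to firm, without ever over-tightening one. Leave the knobs so, and do not shift the small things lying about the chamber.

Things in the scene. Friction and masses are not known exactly. Their poses are not given: they have to be found in the camera images.
- chamber: Fixed flat square sample chamber, bright aluminium with a steel cover, 160 x 160 mm, cover top 51 mm above the bench, a round window (72 mm across, top at 56 mm) in the middle and a short steel port on its +x side. Origin: centre of its underside on the bench; z up; x, y along its sides. The four knobs stand at (x, y) = (-55, 55), (55, 55), (55, -55), (-55, -55) mm.
- knob_1: Black bar knob at (-55, 55) mm of the chamber (near left at chamber yaw 0); diagonal to knob_3. Origin on its turning axis, 52.5 mm above the bench; z up, x along the bar. Collar 23 mm across, from 1 to 9 mm above the origin; on it the bar, 36 (x) x 12 (y) mm, up to 36 mm and a stud end 2 mm higher. It only turns, keeping its height; clockwise from above (yaw falling) tightens.
- knob_2: Black bar knob at (55, 55) mm of the chamber (far left at chamber yaw 0); diagonal to knob_4. Same shape. All four: thread drag 0.32 N m, steady while running free; 0.15 to 0.85 rad from its start (own to each knob, not visible) it meets a sprung seat and the torque rises 0.5 N m per rad further. Let go, it stays where it is. Turned too far, it can be turned back.
- knob_3: Black bar knob at (55, -55) mm of the chamber (far right at chamber yaw 0); diagonal to knob_1. Same shape. Seat torque = turning torque less the drag. All four: snug is 0.024 to 0.12 N m of seat torque, aim at 0.06 (0.12 rad past first touch); firm is 0.13 to 0.24, aim at 0.18 (0.36 rad past first touch); over 0.28 is over-tightened.
- knob_4: Black bar knob at (-55, -55) mm of the chamber (near right at chamber yaw 0); diagonal to knob_2. Same shape. While any knob is below 0.024 N m of seat torque no knob may pass 0.12; two neighbouring knobs must not be snug, or firm, while both others are not. At rest after a small turn the drag may read with either sign; the rise over the free-running reading is the seat torque.
- loupe: Bystander: black cylindrical loupe, 36 mm across and 36 mm high, left of the chamber; origin centre of its underside.
- parts_cup: Bystander: small pale cup, 57 mm across and 24 mm high, right of the chamber; origin centre of its underside.
- sample_board: Bystander: small circuit board, 36 x 45 x 11 mm, right of the chamber; origin centre of its underside.

How it is judged:
On the way:
1. first pass: all four knobs are at least snug (seat force on each over 1.2 N, that is 0.024 N m) (contact force between each of knob_1, knob_2, knob_3, knob_4 and chamber above 1.2 N), for 0.2 s.
At the end, for the whole second after the job is handed in: All four knobs are firm: the seat force between each knob and the chamber is 6.5 to 12 N (seat torque 0.13 to 0.24 N m, the seat bearing at 20 mm radius), with the knobs let go (contact force between knob_1 and chamber between 6.5 and 12 N and contact force between knob_2 and chamber between 6.5 and 12 N and contact force between knob_3 and chamber between 6.5 and 12 N and contact force between knob_4 and chamber between 6.5 and 12 N); the robot touches nothing.
It fails at once if a knob over-tightened (seat force over 14 N, 0.28 N m) (contact force between any of knob_1, knob_2, knob_3, knob_4 and chamber above 14 N).
It fails at once if one knob taken beyond snug (over 6 N, 0.12 N m) while another is not yet snug (under 1.2 N, 0.024 N m) (contact force between any of knob_1, knob_2, knob_3, knob_4 and chamber above 6 N and contact force between any of knob_1, knob_2, knob_3, knob_4 and chamber below 1.2 N).
It fails at once if first pass not crosswise: two neighbours snug (over 1.2 N) while both other knobs are not ((contact force between each of knob_1, knob_2 and chamber above 1.2 N and contact force between each of knob_3, knob_4 and chamber below 1.2 N) or (contact force between each of knob_2, knob_3 and chamber above 1.2 N and contact force between each of knob_4, knob_1 and chamber below 1.2 N) or (contact force between each of knob_3, knob_4 and chamber above 1.2 N and contact force between each of knob_1, knob_2 and chamber below 1.2 N) or (contact force between each of knob_4, knob_1 and chamber above 1.2 N and contact force between each of knob_2, knob_3 and chamber below 1.2 N)).
It fails at once if second pass not crosswise: two neighbours firm (over 6.5 N) while both other knobs are not ((contact force between each of knob_1, knob_2 and chamber above 6.5 N and contact force between each of knob_3, knob_4 and chamber below 6.5 N) or (contact force between each of knob_2, knob_3 and chamber above 6.5 N and contact force between each of knob_4, knob_1 and chamber below 6.5 N) or (contact force between each of knob_3, knob_4 and chamber above 6.5 N and contact force between each of knob_1, knob_2 and chamber below 6.5 N) or (contact force between each of knob_4, knob_1 and chamber above 6.5 N and contact force between each of knob_2, knob_3 and chamber below 6.5 N)).
It fails at once if a bystander shifted by more than 15 mm (distance of any of loupe, parts_cup, sample_board from where it was at the start of the episode above 0.015 m).
It also fails if it takes over 72 s, if anything falls off the work surface, if the arm or the gripper's body presses on something with over 40 N, if the wrist force passes 120 N, or if a joint passes its speed limit or range.

### The arm

A 6-joint arm with a two-finger parallel gripper is mounted at the origin on a cart in front of the work surface, level with it; the furniture and walls round the work are solid. World frame = base frame: x ahead of the robot, y to its left, z up, the work surface at z = 0. Lengths are in m, angles in rad, forces in N, time in s.
With the tool pointing down it reaches from about 0.3 to 0.775 m from the base axis. Payload 14.6 kg.
Tool frame: the origin (TCP) lies at the very end of the fingers, on their centre line; the grasp point (between the pads) lies 19 mm behind it; z points along the fingers, y is the line along which they close (so a half turn about z gives the same grasp; the last joint's range is limited). The gripper opens to 94 mm and grips with 3 to 60 N. Pads are 16 mm wide; open, the fingers measure 119 mm over their backs; the gripper's body (75 mm by 177 mm) begins 78 mm behind the grasp point.
Start: joints at [1.096, 0.3, 1.521, -0, 1.321, -0.067], TCP at [0.218, 0.505, 0.174] pointing down, gripper open.
Joint ranges: [-3.03, 3.03], [-0.79, 2.21], [0.23, 2.52], [-1.04, 4.18], [0, 3.07], [-2.55, 2.55]. Speed limits (rad/s): [2.22, 2.22, 2.57, 3.14, 3.14, 3.14].

### API

Orientations are given as [roll, pitch, yaw] about the fixed x, y, z axes, in that order (R = Rz(yaw) Ry(pitch) Rx(roll)).
In Python, from station import ctrl, cams gives the robot as it stands. The module is installed in compiled form; this text tells all that it offers.
- The arm moves only by the tool arm_command, never from a script. Its argument "plan" is a list that holds one entry, the list of rows, each a list of 7 numbers: the shift along the tool's x, y, z in normalised numbers (1 is 600 mm), then the turn, a rotation vector about the tool's x, y, z in fractions of the full range, 1 being 2 rad, then the closure, from -1 (fully open) to 1 (shut). A call has 1 to 12 rows; each row is the pose to reach, as a shift and turn from the pose commanded when the call began, along the tool's axes at that moment; what a row does not reach only later rows make up. A row lasts 1/10 s, in which the tool goes at most 50 mm and 8.59 degrees, less where a joint would pass 70% of its speed; a pose out of reach is approached as far as the arm can. A call with a gripper value outside its range is refused whole. The fingers move at their own pace and stop on an object; "squeeze" is the grip in N (left out, the last holds). Time passes only in rows, so rows that repeat a pose let the fingers close. It gives the time, the measured TCP pose, the force, the opening and the grip force at its end, in the units of the state.
- ctrl.get_obs(): the state, without advancing time (a new reading comes with each control period).
- cams.camera(name): name is "scene" or "side" or "wrist"; returns (picture, depth): 400x640x3 uint8, blue, green, red; 400x640 float32, m along the optical axis (not along the pixel's ray), 0 where there is no reading.
- cams.camera_info(name): a dict with "fx", "fy", "cx", "cy" (pixels), "world_to_cam" (4x4, takes a point from world to camera coordinates). Camera axes: x right, y down, z forward; pixel columns grow to the right and rows downward; lengths in m; the calibration is good to about 2 mm. A picture is of the moment at which its call begins: read the wrist's pose just before it. camera_info takes no time and is no camera call; for the wrist camera it gives the pose at the moment of the call.
- ctrl.hand_in(): hands the job in; it is judged then, once.
The state is a dict: "time_s": time; "qpos": joint angles; "joint_vel": joint speeds; "tau": joint torques, N m; "ee_pos": TCP position; "eef_rot": TCP orientation; "force": force on the tool from outside, world axes, zero at the start; "moment": the same for the moment, N m; "grip_width": finger opening in m; "grip_force": force on a finger pad.
Only numpy, scipy, OpenCV 4.12 (cv2) and the standard library are available. Lean on these libraries where they do the work, as an engineer would, in place of code of your own. Each camera call takes 0.05 s, during which the arm holds its last target. There are 200 camera calls.

## Working session

There is one attempt and no reset: what is moved stays moved. The work goes in short steps, Python scripts to look and compute and a tool call to move; the robot and the scene stay as the last step left them, time stands still between calls to the robot, and variables do not carry over. Pictures are saved under pics/ and viewed, at most 10 in all, crops included, and the job is handed in when it is done.

Besides the shell and the picture viewer there is one more tool, called after ">>>" as name(argument=value, ...) on one line, values as JSON. arm_command: Moves the arm, as the interface text tells. Its arguments: {"type":"object","properties":{"plan":{"type":"array"},"squeeze":{"type":"number"}},"required":["plan"]}

```bash
mkdir -p pics
python3 - <<'E'
from station import ctrl,cams
import cv2,numpy as np
o=ctrl.get_obs();print({k:np.round(v,3).tolist() for k,v in o.items()})
for n in("scene","side"):
    p,d=cams.camera(n);cv2.imwrite(f"pics/{n}0.png",p);np.savez(f"{n}0.npz",p=p,d=d)
    i=cams.camera_info(n);print(n,i["fx"],i["cx"],i["cy"],np.round(i["world_to_cam"],3).tolist())
E
```

```text
{'time_s': 0.0, 'qpos': [1.096, 0.3, 1.522, -0.0, 1.321, -0.067], 'joint_vel': [-0.0, 0.0, 0.002, 0.0, 0.0, 0.001], 'tau': [-0.003, -53.181, -35.273, 0.071, 0.024, -0.0], 'ee_pos': [0.218, 0.505, 0.173], 'eef_rot': [-3.14, -0.0, 2.734], 'force': [-0.975, 0.189, -0.289], 'moment': [-0.019, 0.033, -0.009], 'grip_force': 0.0, 'grip_width': 0.094}
scene 458.26689144911353 319.6489429654578 200.19415108402444 [[0.529, -0.849, -0.013, -0.267], [-0.643, -0.39, -0.659, 0.422], [0.554, 0.357, -0.752, 0.584], [0.0, 0.0, 0.0, 1.0]]
side 473.398519722706 330.95702773428724 205.3946948897155 [[-0.991, -0.131, 0.021, 0.567], [-0.096, 0.599, -0.795, 0.074], [0.091, -0.79, -0.606, 0.896], [0.0, 0.0, 0.0, 1.0]]
```

View pics/scene0.png

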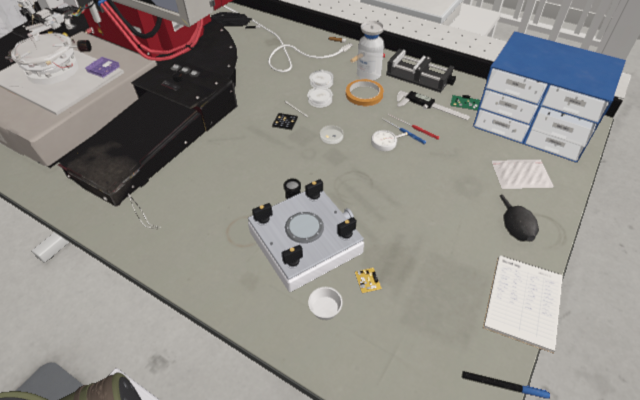

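View pics/side0.png

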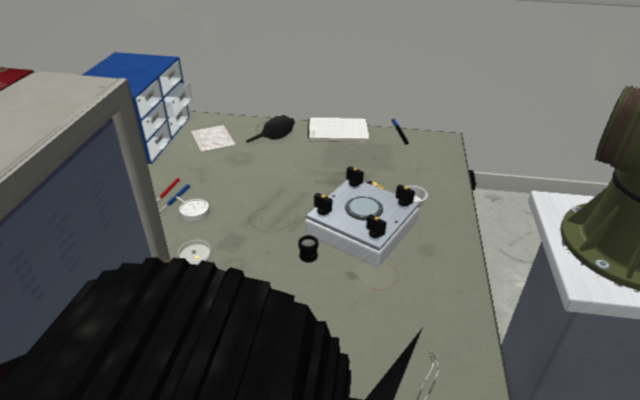

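The scene view shows the chamber at about (305,235), with knobs at (262,213), (314,188), (347,228) and (292,255). In the side view the knobs are at (323,203), (355,175), (404,194) and (376,226). The loupe is close to the chamber at (292,187) in the scene view and (308,248) in the side view.

```bash
cat > h.py <<'E'
import numpy as np,cv2
from station import ctrl,cams
def world(i,d):
    v,u=np.mgrid[:400,:640]
    c=np.stack([(u-i["cx"])/i["fx"]*d,(v-i["cy"])/i["fy"]*d,d],-1)
    T=np.linalg.inv(np.array(i["world_to_cam"]));return c@T[:3,:3].T+T[:3,3]
def bars(i,p,d,zlo=.074,zhi=.1,minn=8):
    W=world(i,d);dark=(p.max(2)<75)&(d>0)
    m=(dark&(W[...,2]>zlo)&(W[...,2]<zhi)&(W[...,0]>.25)&(W[...,0]<.75)).astype(np.uint8)
    n,l,s,_=cv2.connectedComponentsWithStats(m,connectivity=8)
    for k in range(1,n):
        if s[k,4]<minn: continue
        q=W[l==k];(c,wh,a)=cv2.minAreaRect((q[:,:2]*1e3).astype(np.float32))
        print("n",s[k,4],"px",s[k,:2],"ctr",np.round(c,1),"wh",np.round(wh,1),"ang",round(a,1),"mean",np.round(q.mean(0)*1e3,1),"zmax",round(q[:,2].max()*1e3,1))
E
python3 - <<'E'
from h import *
for n in("scene","side"):
    z=np.load(n+"0.npz");print(n);bars(cams.camera_info(n),z["p"],z["d"])
    W=world(cams.camera_info(n),z["d"])
    g=(abs(W[...,2]-.051)<.006)&(W[...,0]>.25)&(W[...,0]<.75)&(z["d"]>0)
    k,l,s,_=cv2.connectedComponentsWithStats(g.astype(np.uint8));b=1+s[1:,4].argmax()
    q=W[l==b];print("cover",s[b,4],q.mean(0),cv2.minAreaRect((q[:,:2]*1e3).astype(np.float32)))
E
```

```text
scene
n 146 px [11 21] ctr [ 658.3 1078.3] wh [97.6 44.6] ang 59.2 mean [ 660.  1075.3   76.4] zmax 79.8
n 132 px [55 26] ctr [717.6 945.9] wh [64.5 42.1] ang 3.6 mean [721.7 944.   83.8] zmax 99.7
n 17 px [109  41] ctr [743.4 778.8] wh [ 4.2 58.2] ang 0.5 mean [743.8 780.1  81. ] zmax 84.5
n 11 px [127  48] ctr [744.3 728.5] wh [ 5.4 32.1] ang 5.7 mean [744.6 725.2  79.8] zmax 81.9
n 2217 px [132  61] ctr [695.3 524.5] wh [109.1 223.1] ang 0.0 mean [693.7 515.4  77.3] zmax 95.3
n 147 px [305 180] ctr [577.8  57.6] wh [12.3 34.8] ang 61.7 mean [575.9  56.1  84.2] zmax 93.0
n 162 px [253 203] ctr [480.1 105.8] wh [12.4 34.6] ang 59.3 mean [478.6 104.2  84.1] zmax 91.7
n 156 px [338 218] ctr [529.4 -41.1] wh [10.7 35.5] ang 63.8 mean [527.9 -42.5  84.4] zmax 91.2
n 175 px [282 245] ctr [431.    7.5] wh [11.3 34.6] ang 57.9 mean [429.6   6.   84.7] zmax 90.7
cover 4630 [0.49871061 0.0282534  0.05181606] ((506.181884765625, 33.51824188232422), (158.2880859375, 156.89723205566406), 63.70294189453125)
side
n 133 px [346 167] ctr [532.8 -37.7] wh [13.  35.3] ang 57.4 mean [532.7 -35.4  82.4] zmax 89.3
n 154 px [396 185] ctr [433.6  10. ] wh [14.3 34.8] ang 56.8 mean [434.8  12.6  82.4] zmax 89.3
n 155 px [314 193] ctr [581.2  60.4] wh [12.5 34.1] ang 58.9 mean [581.4  63.   82.8] zmax 90.5
n 180 px [366 215] ctr [484.1 108.6] wh [12.  36.5] ang 54.9 mean [483.3 111.4  82.8] zmax 89.2
cover 3657 [0.50774966 0.04394132 0.05084857] ((509.2340087890625, 34.25397491455078), (158.47576904296875, 158.78514099121094), 63.31523895263672)
```

The rows are not in the units I measure in: shifts go in shares of 600 mm and turns go in shares of 2 rad. I convert before sending: -417 mm / 600 = -0.695, -304 mm / 600 = -0.5067, 0.13 rad / 2 = 0.065.

>>> arm_command(plan=[[[-0.1167, -0.0833, -0.1, 0, 0, 0.01, -0.1], [-0.695, -0.5067, -0.2117, 0, 0, 0.065, -0.1], [-0.695, -0.5067, -0.2117, 0, 0, 0.065, -0.1], [-0.695, -0.5067, -0.2117, 0, 0, 0.065, -0.1], [-0.695, -0.5067, -0.2117, 0, 0, 0.065, -0.1], [-0.695, -0.5067, -0.2117, 0, 0, 0.065, -0.1], [-0.695, -0.5067, -0.2117, 0, 0, 0.065, -0.1], [-0.695, -0.5067, -0.2117, 0, 0, 0.065, -0.1], [-0.695, -0.5067, -0.2117, 0, 0, 0.065, -0.1], [-0.695, -0.5067, -0.2117, 0, 0, 0.065, -0.1], [-0.695, -0.5067, -0.2117, 0, 0, 0.065, -0.1], [-0.695, -0.5067, -0.2117, 0, 0, 0.065, -0.1]]], squeeze=60)

```text
time_s: 1.3
ee_pos: [0.4817, 0.0574, 0.301]
eef_rot: [-3.141, 0.0, 2.6]
force: [-1.5, 0.1, -0.1]
grip_width: 0.0519
grip_force: 0.0
```

Run:
```python
from h import *
i=cams.camera_info("wrist");p,d=cams.camera("wrist")
cv2.imwrite("pics/w1.png",p);np.savez("w1.npz",p=p,d=d)
o=ctrl.get_obs();print(o["moment"],o["force"])
print(np.linalg.inv(i["world_to_cam"]).round(3).tolist())
bars(i,p,d,.08,.1)
```

```text
[ 0.01111156 -0.01276426 -0.04941179] [-0.45476181  0.40434579  0.13710997]
[[0.516, 0.831, 0.208, 0.421], [0.857, -0.5, -0.126, 0.094], [-0.001, 0.243, -0.97, 0.513], [0.0, 0.0, 0.0, 1.0]]
n 165 px [341 146] ctr [478.7 106.1] wh [11.8 32.7] ang 58.6 mean [478.  105.9  88.6] zmax 91.3
n 154 px [269 152] ctr [430.4   8.3] wh [10.9 33.2] ang 58.6 mean [430.3   9.   88.6] zmax 91.6
n 149 px [345 215] ctr [576.9  57.8] wh [11.9 33.8] ang 63.0 mean [575.5  58.1  88.2] zmax 92.2
n 118 px [277 221] ctr [529.3 -39.3] wh [10.4 34.1] ang 66.5 mean [528.3 -38.2  87.9] zmax 91.4
```

View pics/w1.png

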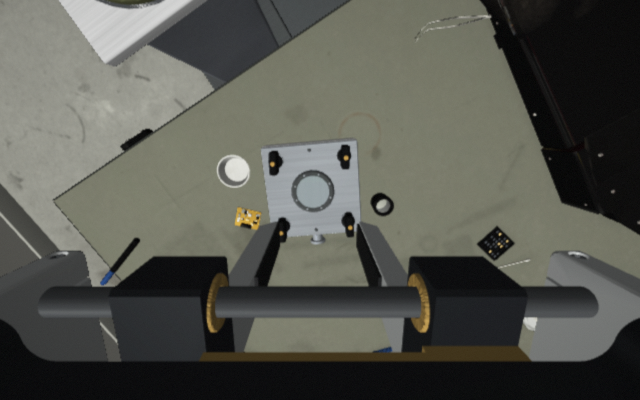

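The wrist view shows knob_1 at (346,157), knob_4 at (275,161), knob_2 at (349,224) and knob_3 at (283,229). The loupe, cup and board are clear of the work. Heights of 88–91 mm match the text. I'm going to knob_1.

Converted, 238 mm / 600 = 0.3967, 225 mm / 600 = 0.375.

>>> arm_command(plan=[[[0.045, 0.0683, 0.1333, 0, 0, 0, -0.1], [0.045, 0.0683, 0.1333, 0, 0, 0, -0.1], [0.045, 0.0683, 0.2167, 0, 0, 0, -0.1], [0.045, 0.0683, 0.3, 0, 0, 0, -0.1], [0.045, 0.0683, 0.375, 0, 0, 0, -0.1], [0.045, 0.0683, 0.3967, 0, 0, 0, 0.3], [0.045, 0.0683, 0.3967, 0, 0, 0, 1], [0.045, 0.0683, 0.3967, 0, 0, 0, 1], [0.045, 0.0683, 0.3967, 0, 0, 0, 1], [0.045, 0.0683, 0.3967, 0, 0, 0, 1]]])

```text
time_s: 2.35
ee_pos: [0.479, 0.1097, 0.0645]
eef_rot: [3.14, 0.002, 2.604]
force: [-0.6, -0.5, 0.1]
grip_width: 0.0153
grip_force: 0.0
```

```bash
cat > m.py <<'E'
from h import *
import sys
M=[];
for k in range(int(sys.argv[1]) if len(sys.argv)>1 else 4):
    o=ctrl.get_obs();M.append(o["moment"][2]);cams.camera("side")
o=ctrl.get_obs();M.append(o["moment"][2])
print("Mz",np.round(M,3),"mean",round(np.mean(M),4),"tau6",round(o["tau"][5],3),"q6",round(o["qpos"][5],4),"rot",np.round(o["eef_rot"],4),"pos",np.round(o["ee_pos"],4),"w",round(o["grip_width"],4),"gf",round(o["grip_force"],1),"F",np.round(o["force"],1),"t",round(o["time_s"],2))
E
python3 m.py
```

```text
Mz [-0.034 -0.032  0.052  0.027  0.029] mean 0.0084 tau6 0.002 q6 -0.8826 rot [3.1412e+00 6.0000e-04 2.6037e+00] pos [0.4784 0.1095 0.0634] w 0.0008 gf 0.0 F [-0.1  0.4 -0.2] t 2.55
```

Run:
```python
from h import *
a=[]
for n in("scene","side"):
    p,d=cams.camera(n);u,v=(175,140) if n=="scene" else (270,130)
    c=p[v:v+160,u:u+200];a.append(cv2.resize(c,None,fx=2,fy=2))
    print(n);bars(cams.camera_info(n),p,d)
cv2.imwrite("pics/c2.png",np.hstack(a))
```

```text
scene
n 146 px [305 180] ctr [578.1  57.9] wh [12.3 34.8] ang 59.8 mean [576.1  56.2  84. ] zmax 91.0
n 154 px [253 203] ctr [479.  105.3] wh [10.6 34.5] ang 60.5 mean [478.2 103.9  83.9] zmax 90.7
n 155 px [338 218] ctr [530.1 -41. ] wh [12.1 36.1] ang 63.6 mean [527.8 -42.4  84.4] zmax 91.7
n 177 px [282 245] ctr [431.7   7.9] wh [12.3 34.6] ang 58.5 mean [429.5   6.1  84.6] zmax 92.2
side
n 146 px [396 185] ctr [435.1  10.8] wh [13.2 34.9] ang 55.1 mean [434.5  13.   82.7] zmax 89.1
n 151 px [314 193] ctr [581.4  60.9] wh [12.9 33.9] ang 59.4 mean [581.1  63.2  82.7] zmax 89.4
n 179 px [366 215] ctr [483.7 109.2] wh [11.6 35.9] ang 63.2 mean [483.1 111.6  82.8] zmax 97.4
```

View pics/c2.png

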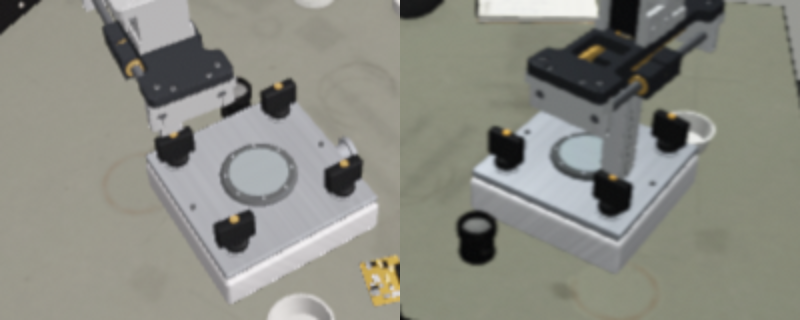

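Run:
```python
from h import *
o=ctrl.get_obs();print(o["ee_pos"],o["eef_rot"],o["qpos"],o["grip_width"])
for n in("scene","side"):
    p,d=cams.camera(n);W=world(cams.camera_info(n),d)
    for a in np.arange(.06,.2,.015):
        m=(W[...,2]>a)&(W[...,2]<a+.015)&(abs(W[...,0]-.48)<.15)&(abs(W[...,1]-.11)<.15)&(d>0)&(p.min(2)>(90 if a<.1 else 0))
        q=W[m]*1e3
        if len(q)>3:
            r=cv2.minAreaRect(q[:,:2].astype(np.float32));print(n,round(a,3),len(q),np.round(q.mean(0)),np.round(r[0]),np.round(r[1]),round(r[2]))
```

```text
[0.47826719 0.10945595 0.06316068] [3.14140589e+00 1.96180948e-04 2.60366091e+00] [ 1.50305744e-01  2.96236444e-01  1.80486647e+00  2.27735002e-05
  1.04021959e+00 -8.82570381e-01] 0.00037213361880479215
scene 0.06 39 [488.  49.  66.] [504.  33.] [120. 143.] 64
scene 0.075 27 [477.  40.  86.] [500.  36.] [122. 133.] 64
scene 0.09 27 [486.  48.  94.] [501.  36.] [112. 124.] 65
scene 0.105 35 [472. 100. 109.] [473. 101.] [ 4. 19.] 56
scene 0.18 40 [445.  60. 194.] [477. 106.] [154.  66.] 59
scene 0.195 466 [450.  83. 203.] [478. 109.] [161.  68.] 59
side 0.06 23 [498.  51.  65.] [497.  63.] [182.  78.] 20
side 0.075 7 [525.  68.  86.] [506.  66.] [171.  76.] 15
side 0.09 33 [478. 113. 100.] [528.  91.] [ 21. 122.] 67
side 0.105 128 [482. 118. 113.] [478. 116.] [30. 16.] 22
side 0.12 128 [481. 118. 128.] [478. 115.] [32. 18.] 23
side 0.135 105 [479. 118. 143.] [478. 112.] [28. 14.] 54
side 0.15 111 [478. 118. 158.] [475. 116.] [28. 11.] 33
side 0.165 62 [477. 118. 170.] [475. 116.] [26.  9.] 41
side 0.18 106 [493. 145. 193.] [482. 110.] [162.  68.] 59
side 0.195 816 [481. 141. 204.] [482. 112.] [160.  69.] 60
```

Run:
```python
from h import *
z=np.load("w1.npz");d=z["d"]
i=cams.camera_info("wrist");i=dict(i)
T=np.array([[0.516,0.831,0.208,0.421],[0.857,-0.5,-0.126,0.094],[-0.001,0.243,-0.97,0.513],[0,0,0,1]])
i["world_to_cam"]=np.linalg.inv(T);W=world(i,d)
for (a,b) in((215,300),(340,420)):
    s=W[215:300,a:b];D=d[215:300,a:b];m=(D>0)&(s[...,2]>.2)&(s[...,2]<.42)
    q=s[m];k=np.argsort(q[:,2])[:15];print(len(q),np.round(q[k].mean(0),4),q[:,2].min())
# current
o=ctrl.get_obs();i=cams.camera_info("wrist");p,d=cams.camera("wrist");W=world(i,d)
cv2.imwrite("pics/w3.png",p);bars(i,p,d,.08,.1)
```

```text
2147 [0.466  0.0356 0.3346] 0.3331219161480373
2144 [0.4922 0.082  0.3345] 0.3336186659311052
n 274 px [308 208] ctr [467.8 113.5] wh [11.5  9. ] ang 61.7 mean [467.3 113.7  88.9] zmax 99.9
n 933 px [151 220] ctr [430.7   8.4] wh [12.5 35.2] ang 58.2 mean [430.   10.8  87.4] zmax 91.6
n 23 px [319 339] ctr [561.1  61.8] wh [3.4 1.2] ang 89.5 mean [560.9  61.8  83.8] zmax 86.2
n 72 px [184 347] ctr [514.5 -31.6] wh [10.7  3.9] ang 43.3 mean [514.7 -31.7  82.5] zmax 85.5
```

View pics/w3.png

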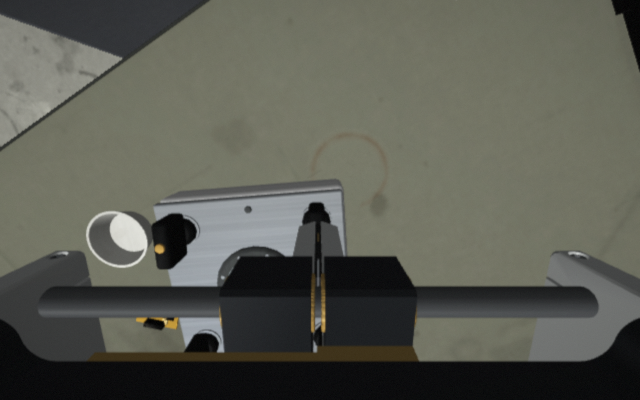

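The stated height doesn't match: at a reported TCP z of 0.301 the fingertips measured 0.3335, so they really end about 32 mm above the reported TCP. That explains why the fingers closed just above the knob. I'll open, go 30 mm lower and grip again.

Converted, 30 mm / 600 = 0.05, -3 mm / 600 = -0.005.

>>> arm_command(plan=[[[-0.005, -0.0017, 0, 0, 0, 0, 0.1], [-0.005, -0.0017, 0, 0, 0, 0, 0.1], [-0.005, -0.0017, 0, 0, 0, 0, 0.1], [-0.005, -0.0017, 0, 0, 0, 0, 0.1], [-0.005, -0.0017, 0.05, 0, 0, 0, 0.1], [-0.005, -0.0017, 0.05, 0, 0, 0, 0.2], [-0.005, -0.0017, 0.05, 0, 0, 0, 1], [-0.005, -0.0017, 0.05, 0, 0, 0, 1], [-0.005, -0.0017, 0.05, 0, 0, 0, 1], [-0.005, -0.0017, 0.05, 0, 0, 0, 1], [-0.005, -0.0017, 0.05, 0, 0, 0, 1]]], squeeze=60)

```text
time_s: 3.9
ee_pos: [0.4803, 0.1067, 0.0337]
eef_rot: [-3.141, 0.001, 2.604]
force: [-3.2, -4.5, 6.7]
grip_width: 0.0115
grip_force: 60.0
```

Converted, 0.11 rad / 2 = 0.055.

>>> arm_command(plan=[[[0, 0, 0, 0, 0, 0.03, 1], [0, 0, 0, 0, 0, 0.055, 1], [0, 0, 0, 0, 0, 0.055, 1]]])

```text
time_s: 4.2
ee_pos: [0.4804, 0.1066, 0.0338]
eef_rot: [-3.141, 0.001, 2.492]
force: [-3.9, -4.1, 6.9]
grip_width: 0.0118
grip_force: 60.0
```

```bash
python3 m.py 6
```

```text
Mz [0.084 0.033 0.146 0.119 0.004 0.07  0.099] mean 0.0792 tau6 0.074 q6 -0.7781 rot [-3.1412e+00  7.0000e-04  2.4939e+00] pos [0.4803 0.1066 0.0337] w 0.0115 gf 60.0 F [-3.  -4.6  5.7] t 4.5
```

Converted, 0.18 rad / 2 = 0.09.

>>> arm_command(plan=[[[0, 0, 0, 0, 0, 0.03, 1], [0, 0, 0, 0, 0, 0.06, 1], [0, 0, 0, 0, 0, 0.09, 1]]])

```text
time_s: 4.8
ee_pos: [0.4804, 0.1067, 0.0337]
eef_rot: [-3.141, 0.001, 2.312]
force: [-3.5, -4.5, 7.7]
grip_width: 0.0118
grip_force: 60.1
```

```bash
cat > m.py <<'E'
from h import *
import sys
M=[];T=[];Y=[];V=[]
def r():
    o=ctrl.get_obs();M.append(o["moment"][2]);T.append(o["tau"][5]);Y.append(o["eef_rot"][2]);V.append(o["joint_vel"][5]);return o
r()
for k in range(int(sys.argv[1])): cams.camera("side");o=r()
o=ctrl.get_obs()
print("Mz",np.round(M,3),"mean",round(np.mean(M),3),"\ntau6",np.round(T,3),"mean",round(np.mean(T[2:]),3),"\nyaw",np.round(Y,4),"v6",np.round(V,2),"\npos",np.round(o["ee_pos"],4),"q6",round(o["qpos"][5],3),"w",round(o["grip_width"],4),"F",np.round(o["force"],1),"t",round(o["time_s"],2))
E
python3 m.py 5
```

```text
Mz [ 0.338  0.259  0.126  0.061  0.017 -0.014] mean 0.131 
tau6 [-0.933 -0.533  1.098  0.415  0.135  0.062] mean 0.428 
yaw [2.312  2.3079 2.312  2.3135 2.3138 2.3139] v6 [ 0.6  -0.1  -0.05 -0.02 -0.    0.  ] 
pos [0.4804 0.1067 0.0338] q6 -0.598 w 0.0117 F [-3.  -5.1  7.1] t 5.05
```

Converted, 0.05 rad / 2 = 0.025.

>>> arm_command(plan=[[[0, 0, 0, 0, 0, 0.01, 1], [0, 0, 0, 0, 0, 0.0175, 1], [0, 0, 0, 0, 0, 0.0215, 1], [0, 0, 0, 0, 0, 0.0235, 1], [0, 0, 0, 0, 0, 0.025, 1]]])

```text
time_s: 5.55
ee_pos: [0.4804, 0.1067, 0.0338]
eef_rot: [-3.141, 0.001, 2.264]
force: [-3.2, -5.1, 6.2]
grip_width: 0.0116
grip_force: 60.1
```

```bash
python3 m.py 8
```

```text
Mz [0.364 0.364 0.319 0.27  0.307 0.293 0.32  0.358 0.343] mean 0.326 
tau6 [0.309 0.312 0.387 0.352 0.337 0.334 0.333 0.333 0.333] mean 0.344 
yaw [2.2643 2.2641 2.2642 2.2643 2.2644 2.2644 2.2644 2.2644 2.2644] v6 [ 0.03 -0.01 -0.   -0.   -0.    0.   -0.    0.   -0.  ] 
pos [0.4803 0.1067 0.0338] q6 -0.548 w 0.0112 F [-4.1 -4.7  6.3] t 5.95
```

Converted, 0.2 rad / 2 = 0.1.

>>> arm_command(plan=[[[0, 0, 0, 0, 0, 0.045, 1], [0, 0, 0, 0, 0, 0.0825, 1], [0, 0, 0, 0, 0, 0.0925, 1], [0, 0, 0, 0, 0, 0.0965, 1], [0, 0, 0, 0, 0, 0.0985, 1], [0, 0, 0, 0, 0, 0.1, 1]]])

```text
time_s: 6.55
ee_pos: [0.4804, 0.1067, 0.0338]
eef_rot: [3.142, 0.001, 2.064]
force: [-3.2, -4.3, 6.4]
grip_width: 0.0113
grip_force: 60.2
```

```bash
python3 m.py 6
```

```text
Mz [0.473 0.491 0.419 0.406 0.437 0.492 0.41 ] mean 0.447 
tau6 [0.405 0.408 0.483 0.447 0.433 0.429 0.428] mean 0.444 
yaw [2.0644 2.0642 2.0645 2.0645 2.0645 2.0646 2.0645] v6 [ 0.03 -0.   -0.   -0.    0.   -0.   -0.  ] 
pos [0.4804 0.1066 0.0338] q6 -0.348 w 0.0118 F [-3.9 -4.9  5.8] t 6.85
```

Converted, -152 mm / 600 = -0.2533, -38 mm / 600 = -0.0633, -0.62 rad / 2 = -0.31.

>>> arm_command(plan=[[[0, 0, 0, 0, 0, -0.0225, 1], [0, 0, 0, 0, 0, -0.04, 1], [0, 0, 0, 0, 0, -0.04, 0.1], [0, 0, 0, 0, 0, -0.04, 0.1], [0, 0, 0, 0, 0, -0.04, 0.1], [0, 0, -0.0633, 0, 0, -0.04, 0.1], [-0.2533, -0.0433, -0.0633, 0, 0, -0.31, 0.1], [-0.2533, -0.0433, -0.0633, 0, 0, -0.31, 0.1], [-0.2533, -0.0433, -0.0633, 0, 0, -0.31, 0.1], [-0.2533, -0.0433, -0.0633, 0, 0, -0.31, 0.1], [-0.2533, -0.0433, -0.0333, 0, 0, -0.31, 0.1], [-0.2533, -0.0433, 0, 0, 0, -0.31, 0.1]]])

```text
time_s: 8.05
ee_pos: [0.5298, -0.0399, 0.0328]
eef_rot: [3.141, 0.001, 2.682]
force: [0.0, -0.4, 0.1]
grip_width: 0.0419
grip_force: 0.0
```

Converted, 0.27 rad / 2 = 0.135.

>>> arm_command(plan=[[[0, 0, 0, 0, 0, 0, 1], [0, 0, 0, 0, 0, 0, 1], [0, 0, 0, 0, 0, 0, 1], [0, 0, 0, 0, 0, 0, 1], [0, 0, 0, 0, 0, 0, 1], [0, 0, 0, 0, 0, 0.045, 1], [0, 0, 0, 0, 0, 0.09, 1], [0, 0, 0, 0, 0, 0.1175, 1], [0, 0, 0, 0, 0, 0.1275, 1], [0, 0, 0, 0, 0, 0.1315, 1], [0, 0, 0, 0, 0, 0.1335, 1], [0, 0, 0, 0, 0, 0.135, 1]]], squeeze=60)

```text
time_s: 9.25
ee_pos: [0.5295, -0.0397, 0.0339]
eef_rot: [-3.141, 0.002, 2.414]
force: [-2.7, -4.2, 4.2]
grip_width: 0.0113
grip_force: 60.1
```

```bash
python3 m.py 6
```

```text
Mz [0.271 0.341 0.26  0.329 0.284 0.266 0.302] mean 0.293 
tau6 [0.276 0.278 0.353 0.317 0.303 0.299 0.299] mean 0.314 
yaw [2.4142 2.414  2.4142 2.4143 2.4144 2.4143 2.4143] v6 [ 0.03 -0.   -0.   -0.   -0.    0.   -0.  ] 
pos [ 0.5295 -0.0397  0.0339] q6 -0.986 w 0.0114 F [-2.7 -5.6  4.9] t 9.55
```

Converted, 0.18 rad / 2 = 0.09.

>>> arm_command(plan=[[[0, 0, 0, 0, 0, 0.045, 1], [0, 0, 0, 0, 0, 0.0725, 1], [0, 0, 0, 0, 0, 0.0825, 1], [0, 0, 0, 0, 0, 0.0865, 1], [0, 0, 0, 0, 0, 0.0885, 1], [0, 0, 0, 0, 0, 0.09, 1]]])

```text
time_s: 10.15
ee_pos: [0.5297, -0.0396, 0.0339]
eef_rot: [3.141, 0.002, 2.235]
force: [-2.8, -4.2, 6.9]
grip_width: 0.0119
grip_force: 60.1
```

```bash
python3 m.py 6
```

```text
Mz [0.312 0.307 0.269 0.322 0.347 0.277 0.342] mean 0.311 
tau6 [0.277 0.28  0.355 0.319 0.305 0.301 0.3  ] mean 0.316 
yaw [2.235  2.2348 2.2351 2.2351 2.2352 2.2352 2.2352] v6 [ 0.03 -0.01 -0.    0.   -0.   -0.   -0.  ] 
pos [ 0.5297 -0.0395  0.0339] q6 -0.807 w 0.0118 F [-2.1 -4.8  7.1] t 10.45
```

Converted, 0.18 rad / 2 = 0.09.

>>> arm_command(plan=[[[0, 0, 0, 0, 0, 0.045, 1], [0, 0, 0, 0, 0, 0.0725, 1], [0, 0, 0, 0, 0, 0.0825, 1], [0, 0, 0, 0, 0, 0.0865, 1], [0, 0, 0, 0, 0, 0.0885, 1], [0, 0, 0, 0, 0, 0.09, 1]]])

```text
time_s: 11.05
ee_pos: [0.5299, -0.0395, 0.0339]
eef_rot: [3.14, 0.002, 2.055]
force: [-1.2, -3.7, 5.8]
grip_width: 0.0114
grip_force: 60.1
```

```bash
python3 m.py 5
```

```text
Mz [0.325 0.316 0.288 0.3   0.289 0.3  ] mean 0.303 
tau6 [0.281 0.283 0.358 0.322 0.308 0.304] mean 0.323 
yaw [2.055  2.0549 2.055  2.0552 2.0551 2.0552] v6 [ 0.03 -0.01 -0.   -0.   -0.   -0.  ] 
pos [ 0.5299 -0.0394  0.034 ] q6 -0.627 w 0.0116 F [-1.8 -4.2  5.1] t 11.3
```

Converted, 0.14 rad / 2 = 0.07.

>>> arm_command(plan=[[[0, 0, 0, 0, 0, 0.035, 1], [0, 0, 0, 0, 0, 0.0525, 1], [0, 0, 0, 0, 0, 0.0625, 1], [0, 0, 0, 0, 0, 0.0665, 1], [0, 0, 0, 0, 0, 0.0685, 1], [0, 0, 0, 0, 0, 0.07, 1]]])

```text
time_s: 11.9
ee_pos: [0.5301, -0.0394, 0.0339]
eef_rot: [3.14, 0.001, 1.915]
force: [0.4, -3.4, 6.6]
grip_width: 0.0116
grip_force: 60.1
```

```bash
python3 m.py 5
```

```text
Mz [0.327 0.365 0.325 0.385 0.277 0.301] mean 0.33 
tau6 [0.309 0.311 0.387 0.351 0.336 0.333] mean 0.352 
yaw [1.9152 1.915  1.9152 1.9153 1.9152 1.9153] v6 [ 0.03 -0.01 -0.   -0.   -0.   -0.  ] 
pos [ 0.5301 -0.0394  0.0339] q6 -0.487 w 0.0114 F [-0.1 -3.4  5.7] t 12.15
```

Converted, 0.07 rad / 2 = 0.035.

>>> arm_command(plan=[[[0, 0, 0, 0, 0, 0.0175, 1], [0, 0, 0, 0, 0, 0.0275, 1], [0, 0, 0, 0, 0, 0.0315, 1], [0, 0, 0, 0, 0, 0.0335, 1], [0, 0, 0, 0, 0, 0.035, 1]]])

```text
time_s: 12.65
ee_pos: [0.5302, -0.0393, 0.0339]
eef_rot: [3.139, 0.001, 1.845]
force: [1.6, -3.3, 5.5]
grip_width: 0.0116
grip_force: 60.1
```

```bash
python3 m.py 5
```

```text
Mz [0.364 0.371 0.361 0.369 0.373 0.452] mean 0.382 
tau6 [0.343 0.346 0.421 0.385 0.371 0.367] mean 0.386 
yaw [1.8451 1.845  1.8452 1.8452 1.8453 1.8453] v6 [ 0.03 -0.   -0.   -0.    0.    0.  ] 
pos [ 0.5302 -0.0393  0.0339] q6 -0.417 w 0.0119 F [ 1.  -3.   5.1] t 12.9
```

Converted, 81 mm / 600 = 0.135, 73 mm / 600 = 0.1217, -0.79 rad / 2 = -0.395.

>>> arm_command(plan=[[[0, 0, 0, 0, 0, 0, 0.1], [0, 0, 0, 0, 0, 0, 0.1], [0, 0, 0, 0, 0, 0, 0.1], [0, 0, -0.0633, 0, 0, 0, 0.1], [0.135, 0.1217, -0.0633, 0, 0, -0.395, 0.1], [0.135, 0.1217, -0.0633, 0, 0, -0.395, 0.1], [0.135, 0.1217, -0.0633, 0, 0, -0.395, 0.1], [0.135, 0.1217, -0.0633, 0, 0, -0.395, 0.1], [0.135, 0.1217, -0.0633, 0, 0, -0.395, 0.1], [0.135, 0.1217, -0.0633, 0, 0, -0.395, 0.1], [0.135, 0.1217, -0.0333, 0, 0, -0.395, 0.1], [0.135, 0.1217, 0, 0, 0, -0.395, 0.1]]])

```text
time_s: 14.1
ee_pos: [0.578, 0.0587, 0.0329]
eef_rot: [3.141, 0.001, 2.634]
force: [0.3, -0.0, 0.3]
grip_width: 0.0423
grip_force: 0.0
```

Converted, 0.27 rad / 2 = 0.135.

>>> arm_command(plan=[[[0, 0, 0, 0, 0, 0, 1], [0, 0, 0, 0, 0, 0, 1], [0, 0, 0, 0, 0, 0, 1], [0, 0, 0, 0, 0, 0, 1], [0, 0, 0, 0, 0, 0, 1], [0, 0, 0, 0, 0, 0.045, 1], [0, 0, 0, 0, 0, 0.09, 1], [0, 0, 0, 0, 0, 0.1175, 1], [0, 0, 0, 0, 0, 0.1275, 1], [0, 0, 0, 0, 0, 0.1315, 1], [0, 0, 0, 0, 0, 0.1335, 1], [0, 0, 0, 0, 0, 0.135, 1]]], squeeze=60)

```text
time_s: 15.3
ee_pos: [0.5783, 0.0587, 0.0338]
eef_rot: [3.14, 0.001, 2.365]
force: [-0.1, 0.4, 6.1]
grip_width: 0.0118
grip_force: 59.9
```

```bash
python3 m.py 5
```

```text
Mz [0.313 0.327 0.32  0.334 0.296 0.286] mean 0.313 
tau6 [0.282 0.285 0.361 0.326 0.312 0.308] mean 0.327 
yaw [2.365  2.3648 2.3651 2.3651 2.3651 2.3652] v6 [ 0.03 -0.   -0.   -0.   -0.   -0.  ] 
pos [0.5783 0.0587 0.0338] q6 -0.756 w 0.0115 F [0.3 0.6 6.6] t 15.55
```

Converted, 0.12 rad / 2 = 0.06.

>>> arm_command(plan=[[[0, 0, 0, 0, 0, 0.03, 1], [0, 0, 0, 0, 0, 0.0425, 1], [0, 0, 0, 0, 0, 0.0525, 1], [0, 0, 0, 0, 0, 0.0565, 1], [0, 0, 0, 0, 0, 0.0585, 1], [0, 0, 0, 0, 0, 0.06, 1]]])

```text
time_s: 16.15
ee_pos: [0.5784, 0.0588, 0.0339]
eef_rot: [3.14, 0.001, 2.245]
force: [1.0, 0.0, 5.3]
grip_width: 0.0114
grip_force: 59.9
```

```bash
python3 m.py 5
```

```text
Mz [0.333 0.432 0.324 0.431 0.322 0.354] mean 0.366 
tau6 [0.328 0.331 0.408 0.373 0.359 0.355] mean 0.374 
yaw [2.2451 2.2449 2.2451 2.2452 2.2452 2.2452] v6 [ 0.03 -0.   -0.   -0.    0.    0.  ] 
pos [0.5784 0.0588 0.0338] q6 -0.636 w 0.0114 F [0.7 1.7 5.4] t 16.4
```

Converted, -146 mm / 600 = -0.2433, 53 mm / 600 = 0.0883, -0.34 rad / 2 = -0.17.

>>> arm_command(plan=[[[0, 0, 0, 0, 0, 0, 0.1], [0, 0, 0, 0, 0, 0, 0.1], [0, 0, 0, 0, 0, 0, 0.1], [0, 0, -0.0633, 0, 0, 0, 0.1], [0.0883, -0.2433, -0.0633, 0, 0, -0.17, 0.1], [0.0883, -0.2433, -0.0633, 0, 0, -0.17, 0.1], [0.0883, -0.2433, -0.0633, 0, 0, -0.17, 0.1], [0.0883, -0.2433, -0.0633, 0, 0, -0.17, 0.1], [0.0883, -0.2433, -0.0333, 0, 0, -0.17, 0.1], [0.0883, -0.2433, 0, 0, 0, -0.17, 0.1], [0.0883, -0.2433, 0, 0, 0, -0.17, 0.1]]])

```text
time_s: 17.5
ee_pos: [0.4297, 0.0091, 0.0314]
eef_rot: [-3.14, -0.003, 2.583]
force: [0.7, -0.3, -0.1]
grip_width: 0.0421
grip_force: 0.0
```

Converted, 0.27 rad / 2 = 0.135.

>>> arm_command(plan=[[[0, 0, 0, 0, 0, 0, 1], [0, 0, 0, 0, 0, 0, 1], [0, 0, 0, 0, 0, 0, 1], [0, 0, 0, 0, 0, 0, 1], [0, 0, 0, 0, 0, 0, 1], [0, 0, 0, 0, 0, 0.045, 1], [0, 0, 0, 0, 0, 0.09, 1], [0, 0, 0, 0, 0, 0.1175, 1], [0, 0, 0, 0, 0, 0.1275, 1], [0, 0, 0, 0, 0, 0.1315, 1], [0, 0, 0, 0, 0, 0.1335, 1], [0, 0, 0, 0, 0, 0.135, 1]]], squeeze=60)

```text
time_s: 18.7
ee_pos: [0.4309, 0.0089, 0.0334]
eef_rot: [3.141, 0.001, 2.315]
force: [-1.9, -1.6, 6.1]
grip_width: 0.0116
grip_force: 60.0
```

```bash
python3 m.py 5
```

```text
Mz [0.336 0.356 0.32  0.372 0.303 0.374] mean 0.344 
tau6 [0.325 0.327 0.403 0.367 0.353 0.349] mean 0.368 
yaw [2.3151 2.315  2.3152 2.3152 2.3152 2.3152] v6 [ 0.03 -0.01 -0.    0.    0.    0.  ] 
pos [0.4308 0.0089 0.0334] q6 -0.808 w 0.0117 F [-1.3 -2.1  6.1] t 18.95
```

Converted, 0.045 rad / 2 = 0.0225.

>>> arm_command(plan=[[[0, 0, 0, 0, 0, 0.0075, 1], [0, 0, 0, 0, 0, 0.015, 1], [0, 0, 0, 0, 0, 0.019, 1], [0, 0, 0, 0, 0, 0.021, 1], [0, 0, 0, 0, 0, 0.0225, 1]]])

```text
time_s: 19.45
ee_pos: [0.4309, 0.009, 0.0334]
eef_rot: [3.141, 0.001, 2.27]
force: [-0.8, -0.6, 5.2]
grip_width: 0.0114
grip_force: 60.0
```

```bash
python3 m.py 5
```

```text
Mz [0.362 0.363 0.44  0.382 0.355 0.367] mean 0.378 
tau6 [0.346 0.35  0.426 0.39  0.376 0.372] mean 0.391 
yaw [2.2701 2.27   2.2702 2.2702 2.2702 2.2703] v6 [ 0.03 -0.   -0.   -0.    0.    0.  ] 
pos [0.4309 0.009  0.0334] q6 -0.763 w 0.0116 F [-0.7 -0.6  5.9] t 19.7
```

Converted, 0.23 rad / 2 = 0.115.

>>> arm_command(plan=[[[0, 0, 0, 0, 0, 0.045, 1], [0, 0, 0, 0, 0, 0.09, 1], [0, 0, 0, 0, 0, 0.1025, 1], [0, 0, 0, 0, 0, 0.11, 1], [0, 0, 0, 0, 0, 0.1135, 1], [0, 0, 0, 0, 0, 0.115, 1]]])

```text
time_s: 20.3
ee_pos: [0.4312, 0.0091, 0.0334]
eef_rot: [3.14, 0.001, 2.041]
force: [1.5, 1.8, 6.0]
grip_width: 0.0115
grip_force: 60.1
```

```bash
python3 m.py 5
```

```text
Mz [0.523 0.485 0.508 0.445 0.498 0.456] mean 0.486 
tau6 [0.517 0.484 0.546 0.507 0.492 0.488] mean 0.508 
yaw [2.0413 2.0411 2.0415 2.0416 2.0416 2.0416] v6 [ 0.03 -0.01 -0.   -0.   -0.   -0.  ] 
pos [0.4312 0.0091 0.0334] q6 -0.535 w 0.0115 F [1.1 1.4 5.8] t 20.55
```

Converted, 154 mm / 600 = 0.2567, -38 mm / 600 = -0.0633, -0.2 rad / 2 = -0.1.

>>> arm_command(plan=[[[0, 0, 0, 0, 0, 0, 0.1], [0, 0, 0, 0, 0, 0, 0.1], [0, 0, 0, 0, 0, 0, 0.1], [0, 0, -0.0633, 0, 0, 0, 0.1], [-0.0367, 0.2567, -0.0633, 0, 0, -0.1, 0.1], [-0.0367, 0.2567, -0.0633, 0, 0, -0.1, 0.1], [-0.0367, 0.2567, -0.0633, 0, 0, -0.1, 0.1], [-0.0367, 0.2567, -0.0633, 0, 0, -0.1, 0.1], [-0.0367, 0.2567, -0.0633, 0, 0, -0.1, 0.1], [-0.0367, 0.2567, -0.0333, 0, 0, -0.1, 0.1], [-0.0367, 0.2567, 0, 0, 0, -0.1, 0.1], [-0.0367, 0.2567, 0, 0, 0, -0.1, 0.1]]])

```text
time_s: 21.75
ee_pos: [0.5753, 0.0582, 0.031]
eef_rot: [-3.138, -0.003, 2.238]
force: [0.6, -0.8, -0.9]
grip_width: 0.0423
grip_force: 0.0
```

Converted, 2 mm / 600 = 0.0033, -1 mm / 600 = -0.0017, 0.25 rad / 2 = 0.125.

>>> arm_command(plan=[[[-0.0017, 0.0033, -0.0017, 0, 0, 0, 0.1], [-0.0017, 0.0033, -0.0017, 0, 0, 0, 1], [-0.0017, 0.0033, -0.0017, 0, 0, 0, 1], [-0.0017, 0.0033, -0.0017, 0, 0, 0, 1], [-0.0017, 0.0033, -0.0017, 0, 0, 0, 1], [-0.0017, 0.0033, -0.0017, 0, 0, 0, 1], [-0.0017, 0.0033, -0.0017, 0, 0, 0.045, 1], [-0.0017, 0.0033, -0.0017, 0, 0, 0.09, 1], [-0.0017, 0.0033, -0.0017, 0, 0, 0.11, 1], [-0.0017, 0.0033, -0.0017, 0, 0, 0.119, 1], [-0.0017, 0.0033, -0.0017, 0, 0, 0.123, 1], [-0.0017, 0.0033, -0.0017, 0, 0, 0.125, 1]]], squeeze=60)

```text
time_s: 22.95
ee_pos: [0.579, 0.0584, 0.0342]
eef_rot: [-3.138, 0.0, 1.989]
force: [-9.7, -7.3, 9.0]
grip_width: 0.0118
grip_force: 60.0
```

```bash
python3 m.py 5
```

```text
Mz [0.494 0.495 0.478 0.476 0.469 0.456] mean 0.478 
tau6 [0.482 0.453 0.543 0.494 0.474 0.468] mean 0.495 
yaw [1.9891 1.989  1.9893 1.9894 1.9895 1.9894] v6 [ 0.04 -0.01 -0.   -0.   -0.   -0.  ] 
pos [0.579  0.0584 0.0343] q6 -0.379 w 0.0115 F [-10.5  -6.4   8.5] t 23.2
```

Converted, 84 mm / 600 = 0.14, -70 mm / 600 = -0.1167, -0.155 rad / 2 = -0.0775.

>>> arm_command(plan=[[[0, 0, 0, 0, 0, 0, 0.1], [0, 0, 0, 0, 0, 0, 0.1], [0, 0, 0, 0, 0, 0, 0.1], [0, 0, -0.0633, 0, 0, 0, 0.1], [0.14, -0.1167, -0.0633, 0, 0, -0.0775, 0.1], [0.14, -0.1167, -0.0633, 0, 0, -0.0775, 0.1], [0.14, -0.1167, -0.0633, 0, 0, -0.0775, 0.1], [0.14, -0.1167, -0.0633, 0, 0, -0.0775, 0.1], [0.14, -0.1167, -0.0333, 0, 0, -0.0775, 0.1], [0.14, -0.1167, 0, 0, 0, -0.0775, 0.1], [0.14, -0.1167, 0, 0, 0, -0.0775, 0.1], [0.14, -0.1167, 0, 0, 0, -0.0775, 0.1]]])

```text
time_s: 24.4
ee_pos: [0.4829, 0.1073, 0.0342]
eef_rot: [-3.141, -0.0, 2.143]
force: [-0.2, 0.2, -0.3]
grip_width: 0.043
grip_force: 0.0
```

Converted, -2 mm / 600 = -0.0033, 1 mm / 600 = 0.0017, 0.09 rad / 2 = 0.045.

>>> arm_command(plan=[[[0.0017, -0.0033, 0, 0, 0, 0, 0.1], [0.0017, -0.0033, 0, 0, 0, 0, 1], [0.0017, -0.0033, 0, 0, 0, 0, 1], [0.0017, -0.0033, 0, 0, 0, 0, 1], [0.0017, -0.0033, 0, 0, 0, 0, 1], [0.0017, -0.0033, 0, 0, 0, 0, 1], [0.0017, -0.0033, 0, 0, 0, 0.045, 1], [0.0017, -0.0033, 0, 0, 0, 0.075, 1], [0.0017, -0.0033, 0, 0, 0, 0.0875, 1], [0.0017, -0.0033, 0, 0, 0, 0.095, 1], [0.0017, -0.0033, 0, 0, 0, 0.0985, 1], [0.0017, -0.0033, 0, 0, 0, 0.1, 1]]], squeeze=60)

```text
time_s: 25.6
ee_pos: [0.48, 0.1075, 0.0341]
eef_rot: [3.141, 0.0, 1.944]
force: [0.3, 1.7, 2.2]
grip_width: 0.0115
grip_force: 60.2
```

```bash
python3 m.py 5
```

```text
Mz [0.469 0.456 0.544 0.479 0.511 0.496] mean 0.493 
tau6 [0.521 0.472 0.549 0.512 0.495 0.491] mean 0.512 
yaw [1.9444 1.9442 1.9443 1.9443 1.9442 1.9441] v6 [ 0.03 -0.   -0.    0.    0.    0.  ] 
pos [0.48   0.1075 0.0341] q6 -0.228 w 0.0116 F [1.9 1.8 4.1] t 25.85
```

Converted, -155 mm / 600 = -0.2583, -38 mm / 600 = -0.0633, 0.1 rad / 2 = 0.05.

>>> arm_command(plan=[[[0, 0, 0, 0, 0, 0, 0.1], [0, 0, 0, 0, 0, 0, 0.1], [0, 0, 0, 0, 0, 0, 0.1], [0, 0, -0.0633, 0, 0, 0, 0.1], [-0.2583, -0.0117, -0.0633, 0, 0, 0.05, 0.1], [-0.2583, -0.0117, -0.0633, 0, 0, 0.05, 0.1], [-0.2583, -0.0117, -0.0633, 0, 0, 0.05, 0.1], [-0.2583, -0.0117, -0.0633, 0, 0, 0.05, 0.1], [-0.2583, -0.0117, -0.0333, 0, 0, 0.05, 0.1], [-0.2583, -0.0117, 0, 0, 0, 0.05, 0.1], [-0.2583, -0.0117, 0, 0, 0, 0.05, 0.1], [-0.2583, -0.0117, 0, 0, 0, 0.05, 0.1]]])

```text
time_s: 27.05
ee_pos: [0.5296, -0.0392, 0.0342]
eef_rot: [-3.141, -0.0, 1.844]
force: [-0.6, 0.3, 0.1]
grip_width: 0.0425
grip_force: 0.0
```

Knob_3 has about 0.066 N m of seat torque now, so a further 0.23 rad takes it to about 0.18.

Converted, 0.23 rad / 2 = 0.115.

>>> arm_command(plan=[[[0, 0, 0, 0, 0, 0, 1], [0, 0, 0, 0, 0, 0, 1], [0, 0, 0, 0, 0, 0, 1], [0, 0, 0, 0, 0, 0, 1], [0, 0, 0, 0, 0, 0, 1], [0, 0, 0, 0, 0, 0.045, 1], [0, 0, 0, 0, 0, 0.085, 1], [0, 0, 0, 0, 0, 0.1025, 1], [0, 0, 0, 0, 0, 0.11, 1], [0, 0, 0, 0, 0, 0.1135, 1], [0, 0, 0, 0, 0, 0.115, 1]]], squeeze=60)

```text
time_s: 28.15
ee_pos: [0.5304, -0.0394, 0.0343]
eef_rot: [3.14, 0.0, 1.615]
force: [5.9, 2.1, 0.7]
grip_width: 0.012
grip_force: 60.1
```

```bash
python3 m.py 5
```

```text
Mz [0.512 0.549 0.486 0.472 0.446 0.47 ] mean 0.489 
tau6 [0.513 0.478 0.54  0.501 0.486 0.482] mean 0.502 
yaw [1.6147 1.6146 1.6148 1.6149 1.6148 1.6149] v6 [ 0.03 -0.01 -0.   -0.   -0.    0.  ] 
pos [ 0.5304 -0.0394  0.0343] q6 -0.187 w 0.0113 F [ 6.2  1.  -0.5] t 28.4
```

Converted, -220 mm / 600 = -0.3667, -200 mm / 600 = -0.3333.

>>> arm_command(plan=[[[0, 0, 0, 0, 0, 0, 0.1], [0, 0, 0, 0, 0, 0, 0.1], [0, 0, 0, 0, 0, 0, 0.1], [0, 0, 0, 0, 0, 0, 0.1], [0, 0, -0.0833, 0, 0, 0, 0.1], [0, 0, -0.1667, 0, 0, 0, 0.1], [0, 0, -0.25, 0, 0, 0, 0.1], [0, 0, -0.3333, 0, 0, 0, 0.1], [0, 0, -0.3667, 0, 0, 0, 0.1], [0, 0, -0.3667, 0, 0, 0, 0.1], [0, 0, -0.3667, 0, 0, 0, 0.1]]])

```text
time_s: 29.5
ee_pos: [0.5295, -0.0395, 0.2531]
eef_rot: [-3.141, -0.0, 1.614]
force: [0.4, 0.0, -1.0]
grip_width: 0.0422
grip_force: 0.0
```

Run:
```python
from h import *
a=[]
for n in("scene","side"):
    p,d=cams.camera(n);print(n);bars(cams.camera_info(n),p,d)
    u,v=(200,150) if n=="scene" else (270,130)
    a.append(cv2.resize(p[v:v+180,u:u+200],None,fx=2,fy=2))
cv2.imwrite("pics/end.png",np.hstack(a));print(ctrl.get_obs()["force"],ctrl.get_obs()["grip_width"])
```

```text
scene
n 2224 px [132  62] ctr [694.8 519.6] wh [212.6 110.2] ang 90.0 mean [693.4 514.4  77.3] zmax 95.0
n 151 px [305 182] ctr [578.1  57.7] wh [15.  32.2] ang 31.9 mean [576.4  56.1  83.8] zmax 91.0
n 163 px [252 205] ctr [480.1 105.8] wh [12.5 34.3] ang 23.9 mean [478.2 104.3  84.2] zmax 91.6
n 162 px [337 218] ctr [530.3 -41.4] wh [13.3 33.5] ang 8.3 mean [527.7 -42.2  84.4] zmax 91.3
n 176 px [282 248] ctr [431.7   6.8] wh [11.4 33.6] ang 26.5 mean [429.7   5.8  84.4] zmax 91.8
side
n 11 px [352 165] ctr [535.2 -52.4] wh [10.6  6.3] ang 22.8 mean [533.9 -52.3  87.4] zmax 88.5
n 59 px [352 170] ctr [532.3 -31. ] wh [ 9.9 21. ] ang 5.4 mean [532.2 -26.8  83.4] zmax 88.6
n 123 px [399 184] ctr [434.2  10.8] wh [13.3 33.9] ang 25.0 mean [434.9  14.4  83.2] zmax 89.0
n 110 px [318 192] ctr [582.6  60. ] wh [11.1 38.4] ang 23.3 mean [581.1  65.8  83.6] zmax 90.5
n 134 px [370 213] ctr [483.4 110.1] wh [11.  34.2] ang 22.6 mean [483.2 113.6  83.4] zmax 89.9
[ 1.03805895 -0.15429456 -0.18251768] 0.042084589084470866
```

View pics/end.png

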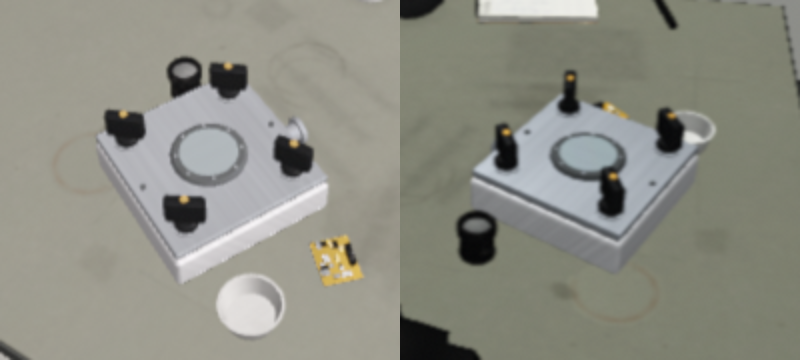

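The final crop shows all four knobs turned and the loupe, cup and board where they were. Measured bar angles agree with the tool yaws (for example knob_1 about 21–24°, knob_3 about 3–8°), so the knobs stayed put when released. The arm is clear, so I'm handing in.

```bash
python3 -c "
from station import ctrl
print(ctrl.hand_in())"
```

```text
the job is handed in; nothing more can be done
None
```

The job is handed in after 29.6 s with all four knobs firm at about 0.16–0.19 N m, tightened crosswise in two passes; the one doubt is knob_1, which in the first pass may have briefly read about 0.10–0.13 N m (limit 0.12 until all are snug) before I turned it back.

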